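# Set the guards of two jar coding stations

### The arm

A 7-joint arm with a two-finger parallel gripper is mounted at the origin on the work surface. World frame = base frame: x ahead of the robot, y to its left, z up, the work surface at z = 0. Lengths are in m, angles in rad, forces in N, time in s.
With the tool pointing down it reaches from about 0.425 to 0.925 m from the base axis. Payload 6.8 kg.
Tool frame: the origin (TCP) lies midway between the tips of the shut fingers; the grasp point (between the pads) lies arm.grip_depth behind it (arm.grip_depth is the distance from the TCP to the grasp point, in m); z points along the fingers, y is the line along which they close (so a half turn about z gives the same grasp; the last joint's range is limited). The gripper opens to 85 mm and grips with 20 to 120 N. Pads are 22 mm wide; open, the fingers measure 114 mm over their backs; the gripper's body (76 mm by 85 mm) begins 54 mm behind the grasp point. The pads swing forward as they close: fully open they stand 13 mm farther back than shut.
Start: joints at [-1.435, 0.477, 0.022, 1.555, -0.011, 1.109, -0.083], TCP at [0.163, 0.655, 0.231] pointing down, gripper open.
Joint ranges: [-2.96, 2.96], [-0.34, 2.1], [-1.41, 1.46], [0.24, 2.44], [-1.37, 4.51], [0.17, 1.92], [-2.96, 2.96]. Speed limits (rad/s): [2.39, 2.39, 3.14, 3.14, 3.14, 3.14, 3.14].

### API

Orientations are given as a 3x3 rotation matrix whose columns are the frame's x, y, z axes.
In Python, from rig import arm gives the robot as it stands. The module is installed in compiled form; this text tells all that it offers.
- The arm moves only by the shell command python3 -m handwheel 'ROWS' [FORCE]. ROWS is JSON, a list of rows, each an object of numbers: "dx", "dy", "dz": the shift along the tool's x, y, z in units of 0.2 m (1.0 is 0.2 m); "rx", "ry", "rz": the turn, a rotation vector about the tool's x, y, z in units of 60 degrees (1.0 is 60 degrees); "gripper": the gripper command: -1 is shut, 1 is fully open, values between are in proportion. In form: [{"dx": .., "dy": .., "dz": .., "rx": .., "ry": .., "rz": .., "gripper": ..}, ...]. A call has 1 to 8 rows; each row shifts and turns the commanded pose from where the row before left it, along the tool's axes as they then stand; what a row does not reach is not made up. A row lasts 1/10 s, in which the tool goes at most 50 mm and 8.59 degrees, less where a joint would pass 70% of its speed; a pose out of reach is approached as far as the arm can. A call with a number of a shift or a turn outside -1 to 1 is refused whole. A call with a gripper value outside its range is refused whole. The fingers move at their own pace and stop on an object; FORCE is the grip in N (left out, the last holds). Time passes only in rows, so rows that do not move let the fingers close. It gives the time, the measured TCP pose, the force, the opening and the grip force at its end, in the units of the state.
- arm.get_state(): the state, without advancing time (a new reading comes with each control period).
- arm.get_image(name): name is "side" or "top"; returns a dict with "img" (420x560x3 uint8, red, green, blue), "vfov" (degrees; the focal length in pixels is half the picture's height over the tangent of half this angle, whatever the lens; pixels are square), "cx", "cy" (the principal point, pixels), "eye" and "rotation" of the camera in the world. Camera axes: x right, y down, z forward; pixel columns grow to the right and rows downward; lengths in m; the calibration is good to about 2 mm. A picture is of the moment at which its call begins. There is no depth.
- arm.finish_job(): hands the job in; it is judged then, once.
The state is a dict: "time_s": time; "q": joint angles; "qd": joint speeds; "joint_torque": joint torques, N m; "position": TCP position; "eef_rot": TCP orientation; "contact_force": force on the tool from outside, world axes, zero at the start; "moment": the same for the moment, N m; "gripper_width": finger opening in m; "gripper_force": force on a finger pad.
Only numpy, scipy, OpenCV 4.12 (cv2) and the standard library are available. Lean on these libraries where they do the work, as an engineer would, in place of code of your own. Each camera call takes 0.05 s, during which the arm holds its last target. There are 200 camera calls.

### The job

Two identical date-coding stations stand on the bench, both with their sliding guards left half-way. Slide the guard of the station that has an amber jar in it fully shut, ready to run, and slide the guard of the empty station fully open, ready to be loaded.

Things in the scene. Friction and masses are not known exactly. Their poses are not given: they have to be found in the camera images.
- guard_a (a joint): Sliding guard (clear pane, yellow frame, 150 mm long) of the station that HOLDS the amber jar (60 mm wide). In metres: 0 = fully shut at its stop, covering the loading bay; 0.13 = fully open at its stop, in front of the grey box. Grows as it slides to the station's left (+y if the station stands square). Starts part-way, stays where left; sliding takes 3 to 5 N.
- tab_a (a point): Centre of the black upright grip tab on the guard of the station that holds the jar: 30 mm along the track, 16 mm across, 55 mm tall, on the middle of the guard's yellow top bar; 27 mm above the bar, 241 mm above the table; clear all round above the bar. Site axes: y along the straight level track, the way joint guard_a grows; x across it into the station; z up. The station is fixed, turned a little.
- guard_b (a joint): Sliding guard (clear pane, yellow frame, 150 mm long) of the station that is EMPTY (two blue rails only). In metres: 0 = fully shut at its stop, covering the loading bay; 0.13 = fully open at its stop, in front of the grey box. Grows as it slides to the station's left (+y if the station stands square). Starts part-way, stays where left; sliding takes 3 to 5 N.
- tab_b (a point): Centre of the black upright grip tab on the guard of the empty station: 30 mm along the track, 16 mm across, 55 mm tall, on the middle of the guard's yellow top bar; 27 mm above the bar, 241 mm above the table; clear all round above the bar. Site axes: y along the straight level track, the way joint guard_b grows; x across it into the station; z up. The station is fixed, turned a little.

How it is judged:
At the end, for the whole second after the job is handed in: The guard of the station with the jar is shut to within 12 mm of its stop, the guard of the empty station is open to within 12 mm of its stop, and both are at rest (value of joint guard_a below 0.012 m and value of joint guard_b above 0.118 m and velocity of joint guard_a between -0.01 and 0.01 m/s and velocity of joint guard_b between -0.01 and 0.01 m/s); the robot touches nothing.
It also fails if it takes over 48 s, if anything falls off the work surface, if the arm or the gripper's body presses on something with over 40 N, if the wrist force passes 120 N, or if a joint passes its speed limit or range.

## Working session

There is one attempt and no reset: what is moved stays moved. The work goes in short steps, Python scripts to look and compute and a shell command to move; the robot and the scene stay as the last step left them, time stands still between calls to the robot, and variables do not carry over. Pictures are saved under pics/ and viewed, at most 10 in all, crops included, and the job is handed in when it is done.

```bash
mkdir -p pics
python3 - <<'E'
from rig import arm
import cv2,numpy as np,pickle
d={}
for n in("side","top"):
    r=arm.get_image(n);d[n]=r
    cv2.imwrite(f"pics/{n}0.png",r["img"][:,:,::-1]);print(n,{k:v for k,v in r.items() if k!="img"})
pickle.dump(d,open("d0.pkl","wb"))
s=arm.get_state();print(s["time_s"],s["position"],s["eef_rot"],arm.grip_depth)
E
```

```text
side {'vfov': 56.51275817288485, 'cx': 283.34908657353265, 'cy': 214.06269933839002, 'eye': array([0.24319659, 0.53801835, 0.72064534]), 'rotation': array([[-0.9245988 , -0.21533   ,  0.31424519],
       [-0.38090968,  0.53338884, -0.75525106],
       [-0.00498667, -0.81800326, -0.57519197]])}
top {'vfov': 48.38018216450371, 'cx': 279.70493156815314, 'cy': 197.53845236916493, 'eye': array([ 0.36049433, -0.09636696,  1.14962087]), 'rotation': array([[ 0.00231524, -0.98556958,  0.16925499],
       [-0.99998776, -0.00154178,  0.00470103],
       [-0.00437224, -0.1692638 , -0.98556108]])}
0.1 [0.16280724 0.65451578 0.23041411] [[-9.70440189e-01  2.41341571e-01 -2.92501282e-04]
 [ 2.41341720e-01  9.70438776e-01 -1.66017937e-03]
 [-1.16815712e-04 -1.68169755e-03 -9.99998579e-01]] 0.0187
```

View pics/side0.png

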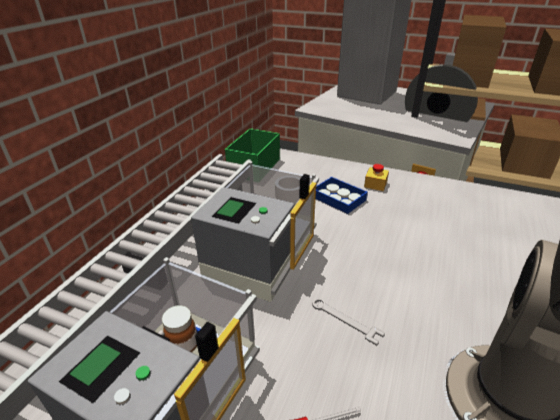

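View pics/top0.png

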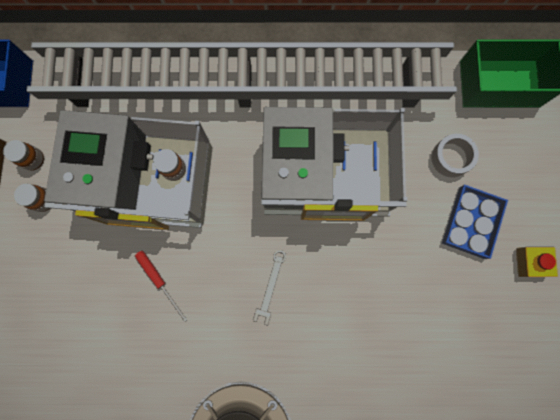

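The side view shows both stations with their black tabs at about (305,186) for the far one and (207,342) for the near one. In the top view the left station (+y) has the jar, with its tab near (107,212). The right station is empty, with its tab near (344,205).

```bash
cat > h.py <<'E'
import numpy as np,cv2
def ray(r,u,v):
    f=210/np.tan(np.radians(r["vfov"]/2))
    d=r["rotation"]@np.array([(u-r["cx"])/f,(v-r["cy"])/f,1]);return np.array(r["eye"]),d
def plane(r,u,v,z):
    e,d=ray(r,u,v);return e+d*(z-e[2])/d[2]
def proj(r,p):
    f=210/np.tan(np.radians(r["vfov"]/2));c=r["rotation"].T@(np.array(p)-r["eye"])
    return c[0]/c[2]*f+r["cx"],c[1]/c[2]*f+r["cy"]
def tri(a,b):
    (e1,d1),(e2,d2)=a,b
    s=np.linalg.lstsq(np.c_[d1,-d2],e2-e1,rcond=None)[0];p,q=e1+s[0]*d1,e2+s[1]*d2
    return (p+q)/2,np.linalg.norm(p-q)
def blob(m,win):
    u0,v0,u1,v1=win;k=np.zeros_like(m);k[v0:v1,u0:u1]=m[v0:v1,u0:u1]
    n,l,s,c=cv2.connectedComponentsWithStats(k);i=1+np.argmax(s[1:,4]);return c[i],s[i],l==i
E
python3 - <<'E'
import pickle
from h import *
d=pickle.load(open("d0.pkl","rb"))
W={"A":{"top":(85,203,130,225),"side":(193,318,222,365)},"B":{"top":(328,195,360,214),"side":(296,172,314,202)}}
for k in "AB":
    R=[]
    for n in("top","side"):
        im=d[n]["img"];m=(im.max(2)<45).astype(np.uint8)
        c,s,_=blob(m,W[k][n]);print(k,n,c,s);R.append(ray(d[n],*c))
    print(tri(*R))
    hsv=cv2.cvtColor(d["top"]["img"],cv2.COLOR_RGB2HSV)
    y=cv2.inRange(hsv,(20,150,120),(35,255,255));print("yellow top px",{"A":y[195:235,60:200].sum()//255,"B":y[190:235,260:400].sum()//255})
t=d["top"]["img"];s=d["side"]["img"]
B=lambda x:cv2.resize(x,(400,300),interpolation=cv2.INTER_NEAREST)
cv2.imwrite("pics/c.png",np.vstack([np.hstack([B(t[190:250,70:180]),B(t[185:235,290:390])]),np.hstack([B(s[310:420,160:270]),B(s[165:275,270:340])])])[:,:,::-1])
E
```

```text
A top [106.24590164 213.55191257] [ 95 208  23  12 183]
A side [206.43812709 341.52675585] [195 323  23  38 598]
(array([0.48510256, 0.24903547, 0.24088964]), np.float64(0.0021108785017146573))
yellow top px {'A': np.uint64(229), 'B': np.uint64(280)}
B top [340.85074627 207.70149254] [335 202  16   9  67]
B side [303.87165775 186.36363636] [300 175   9  24 187]
(array([ 0.49890507, -0.21102057,  0.24409906]), np.float64(0.0059327430051057135))
yellow top px {'A': np.uint64(229), 'B': np.uint64(280)}
```

View pics/c.png

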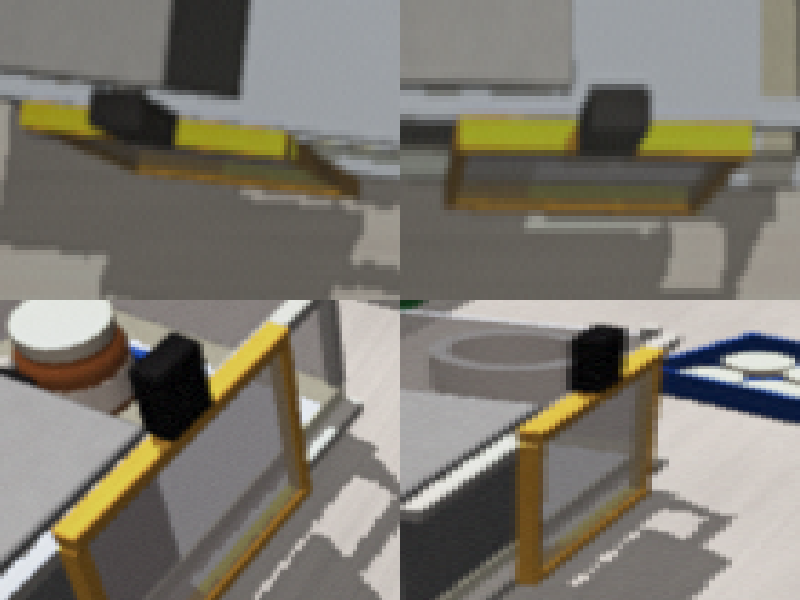

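The crops show each bright yellow top bar clearly. A's runs from about (76,214) to (152,221) in the top view and B's from about (304,208) to (378,208). A tab stands on the middle of each. Next I'll fit the bar axes on z=0.214.

Run:
```python
import pickle
from h import *
d=pickle.load(open("d0.pkl","rb"));r=d["top"];im=r["img"].astype(int)
for k,(u0,v0,u1,v1) in {"A":(65,200,160,235),"B":(295,195,385,220)}.items():
    m=(im[...,0]>165)&(im[...,1]>150)&(im[...,2]<60)
    v,u=np.nonzero(m);s=(u>=u0)&(u<u1)&(v>=v0)&(v<v1);u,v=u[s],v[s]
    P=np.array([plane(r,a,b,.214)[:2] for a,b in zip(u,v)])
    # front (lower image) edge of the bar, per column
    cols=np.unique(u);E=np.array([plane(r,c,v[u==c].max()+.5,.214)[:2] for c in cols])
    vx,vy,x0,y0=cv2.fitLine(E.astype(np.float32),cv2.DIST_HUBER,0,.01,.01).ravel()
    a=np.array([vx,vy])*np.sign(vy);t=P@a
    print(k,len(u),"axis",a,"deg",np.degrees(np.arctan2(-a[0],a[1])),"len",np.ptp(t),"mid",a*(t.max()+t.min())/2+ (np.array([x0,y0])-a*(a@[x0,y0])))
```

```text
Traceback (most recent call last):
cv2.error: OpenCV(4.12.0) /io/opencv/modules/imgproc/src/linefit.cpp:618: error: (-215:Assertion failed) npoints2 >= 0 || npoints3 >= 0 in function 'fitLine'
```

Run:
```python
import pickle
from h import *
d=pickle.load(open("d0.pkl","rb"));r=d["top"];im=r["img"].astype(int)
print(im[205:226,86].tolist(),im[203:214,320].tolist())
for k,(u0,v0,u1,v1) in {"A":(65,200,152,235),"B":(295,195,385,220)}.items():
    m=(im[...,0]>150)&(im[...,1]>130)&(im[...,2]<100)&(im[...,1]>.8*im[...,0])
    v,u=np.nonzero(m);s=(u>=u0)&(u<u1)&(v>=v0)&(v<v1);u,v=u[s],v[s]
    P=np.array([plane(r,a,b,.214)[:2] for a,b in zip(u,v)])
    cols=np.unique(u);E=np.array([plane(r,c,v[u==c].max()+.5,.214)[:2] for c in cols])
    vx,vy,x0,y0=cv2.fitLine(E.astype(np.float32),cv2.DIST_HUBER,0,.01,.01).ravel()
    a=np.array([vx,vy])*np.sign(vy);t=P@a
    print(k,len(u),"axis",a,"deg",np.degrees(np.arctan2(-a[0],a[1])),"len",np.ptp(t),"front-edge mid",a*(t.max()+t.min())/2+ (np.array([x0,y0])-a*(a@[x0,y0])))
```

```text
[[78, 76, 72], [115, 114, 111], [149, 153, 156], [155, 160, 166], [150, 153, 161], [143, 138, 122], [151, 142, 61], [155, 147, 28], [154, 147, 28], [156, 149, 29], [148, 139, 32], [94, 81, 23], [61, 49, 37], [84, 78, 72], [97, 94, 88], [97, 94, 89], [96, 92, 87], [98, 94, 88], [97, 93, 87], [96, 93, 87], [95, 92, 86]] [[156, 156, 160], [151, 141, 109], [155, 154, 53], [156, 161, 36], [156, 161, 38], [159, 161, 38], [149, 138, 35], [93, 82, 42], [72, 69, 68], [79, 77, 75], [77, 75, 71]]
A 183 axis [0.08320234 0.9965327 ] deg -4.77266 len 0.14493341367343243 front-edge mid [0.48066479 0.24810544]
B 237 axis [0.01750292 0.9998468 ] deg -1.0028946 len 0.14551012683245224 front-edge mid [ 0.49784059 -0.21582251]
```

Both bars come out 145–147 mm long against the 150 mm given, so the measurement holds. Tab A is at about (0.487, 0.248) with its axis turned −4.8°. Tab B is at about (0.504, −0.214) with its axis turned −1°. Now I'll lift, turn −9.2° about tool z, and traverse to above A.

```bash
python3 -m handwheel '[{"dz":-0.2,"rz":-0.0767,"gripper":1},{"dz":-0.2,"rz":-0.0767,"gripper":1},{"dz":-0.2,"gripper":1},{"dx":-0.15,"dy":-0.16,"gripper":1},{"dx":-0.15,"dy":-0.16,"gripper":1},{"dx":-0.15,"dy":-0.16,"gripper":1},{"dx":-0.15,"dy":-0.16,"gripper":1},{"dx":-0.15,"dy":-0.16,"gripper":1}]' 20; python3 -m handwheel '[{"dx":-0.15,"dy":-0.16,"gripper":1},{"dx":-0.15,"dy":-0.16,"gripper":1},{"dx":-0.15,"dy":-0.16,"gripper":1},{"dx":-0.15,"dy":-0.16,"gripper":1},{"dx":-0.15,"dy":-0.16,"gripper":1},{"dx":-0.14,"dy":-0.15,"gripper":1},{"dx":-0.14,"dy":-0.14,"gripper":1},{"gripper":1}]'
```

```text
$[0]: bad value
$[0]: bad value
```

```bash
python3 -m handwheel '[{"dx":0,"dy":0,"dz":-0.2,"rx":0,"ry":0,"rz":-0.0767,"gripper":1},{"dx":0,"dy":0,"dz":-0.2,"rx":0,"ry":0,"rz":-0.0767,"gripper":1},{"dx":0,"dy":0,"dz":-0.2,"rx":0,"ry":0,"rz":0,"gripper":1},{"dx":0,"dy":0,"dz":0,"rx":0,"ry":0,"rz":0,"gripper":1}]' 20
```

```text
time_s: 0.5
position: [0.1636, 0.6574, 0.3579]
eef_rot: [[-0.997, 0.083, 0.002], [0.083, 0.996, 0.01], [-0.001, 0.01, -1.0]]
contact_force: [-0.1, -0.0, -0.6]
gripper_width: 0.0858
gripper_force: 0.0
```

```bash
python3 -m handwheel '[{"dx":-0.15,"dy":-0.16,"dz":0,"rx":0,"ry":0,"rz":0,"gripper":1},{"dx":-0.15,"dy":-0.16,"dz":0,"rx":0,"ry":0,"rz":0,"gripper":1},{"dx":-0.15,"dy":-0.16,"dz":0,"rx":0,"ry":0,"rz":0,"gripper":1},{"dx":-0.15,"dy":-0.16,"dz":0,"rx":0,"ry":0,"rz":0,"gripper":1},{"dx":-0.15,"dy":-0.16,"dz":0,"rx":0,"ry":0,"rz":0,"gripper":1},{"dx":-0.15,"dy":-0.16,"dz":0,"rx":0,"ry":0,"rz":0,"gripper":1},{"dx":-0.15,"dy":-0.16,"dz":0,"rx":0,"ry":0,"rz":0,"gripper":1},{"dx":-0.15,"dy":-0.16,"dz":0,"rx":0,"ry":0,"rz":0,"gripper":1}]'; python3 -m handwheel '[{"dx":-0.15,"dy":-0.16,"dz":0,"rx":0,"ry":0,"rz":0,"gripper":1},{"dx":-0.15,"dy":-0.16,"dz":0,"rx":0,"ry":0,"rz":0,"gripper":1},{"dx":-0.15,"dy":-0.16,"dz":0,"rx":0,"ry":0,"rz":0,"gripper":1},{"dx":-0.13,"dy":-0.13,"dz":0,"rx":0,"ry":0,"rz":0,"gripper":1},{"dx":0,"dy":0,"dz":0,"rx":0,"ry":0,"rz":0,"gripper":1},{"dx":0,"dy":0,"dz":0,"rx":0,"ry":0,"rz":0,"gripper":1}]'
```

```text
time_s: 1.3
position: [0.3815, 0.3781, 0.3507]
eef_rot: [[-0.997, 0.083, -0.0], [0.083, 0.997, -0.001], [0.0, -0.001, -1.0]]
contact_force: [0.8, 0.1, -0.7]
gripper_width: 0.0855
gripper_force: 0.0
time_s: 1.9
position: [0.4864, 0.248, 0.3506]
eef_rot: [[-0.996, 0.085, -0.001], [0.085, 0.996, -0.0], [0.001, -0.001, -1.0]]
contact_force: [-1.2, 0.4, -0.4]
gripper_width: 0.0857
gripper_force: 0.0
```

```bash
python3 -m handwheel '[{"dx":0,"dy":0,"dz":0.15,"rx":0,"ry":0,"rz":0,"gripper":1},{"dx":0,"dy":0,"dz":0.15,"rx":0,"ry":0,"rz":0,"gripper":1},{"dx":0,"dy":0,"dz":0.15,"rx":0,"ry":0,"rz":0,"gripper":1},{"dx":0,"dy":0,"dz":0.14,"rx":0,"ry":0,"rz":0,"gripper":1},{"dx":0,"dy":0,"dz":0,"rx":0,"ry":0,"rz":0,"gripper":1},{"dx":0,"dy":0,"dz":0,"rx":0,"ry":0,"rz":0,"gripper":1}]' 20
python3 - <<'E'
from rig import arm
import cv2
cv2.imwrite("pics/s1.png",arm.get_image("side")["img"][:,:,::-1])
E
```

```text
time_s: 2.5
position: [0.4856, 0.2499, 0.2335]
eef_rot: [[-0.997, 0.081, -0.001], [0.081, 0.997, -0.0], [0.001, -0.0, -1.0]]
contact_force: [0.8, 0.9, 0.4]
gripper_width: 0.0856
gripper_force: 0.0
```

View pics/s1.png

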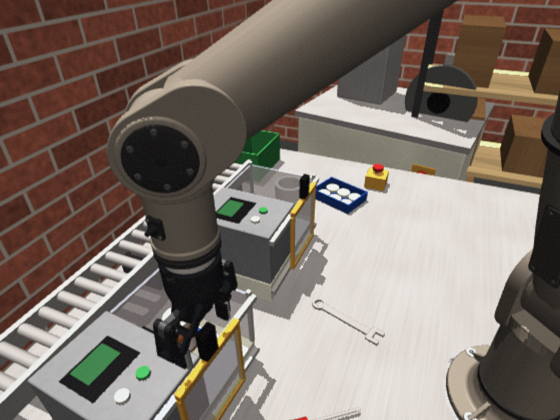

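The fingers straddle tab A, with tips near (175,362) and (222,317) and the tab at (207,342). Next is a gentle close.

```bash
python3 -m handwheel '[{"dx":0,"dy":0,"dz":0,"rx":0,"ry":0,"rz":0,"gripper":-1},{"dx":0,"dy":0,"dz":0,"rx":0,"ry":0,"rz":0,"gripper":-1},{"dx":0,"dy":0,"dz":0,"rx":0,"ry":0,"rz":0,"gripper":-1},{"dx":0,"dy":0,"dz":0,"rx":0,"ry":0,"rz":0,"gripper":-1},{"dx":0,"dy":0,"dz":0,"rx":0,"ry":0,"rz":0,"gripper":-1},{"dx":0,"dy":0,"dz":0,"rx":0,"ry":0,"rz":0,"gripper":-1}]' 20
```

```text
time_s: 3.15
position: [0.4865, 0.2489, 0.2339]
eef_rot: [[-0.997, 0.083, 0.0], [0.083, 0.997, 0.001], [-0.0, 0.001, -1.0]]
contact_force: [-0.8, -0.4, 6.1]
gripper_width: 0.0294
gripper_force: 22.4
```

The grip holds at 29.4 mm, which matches the 30 mm tab. Slide along −y of the tool.

```bash
python3 -m handwheel '[{"dx":0,"dy":-0.05,"dz":0,"rx":0,"ry":0,"rz":0,"gripper":-1},{"dx":0,"dy":-0.05,"dz":0,"rx":0,"ry":0,"rz":0,"gripper":-1},{"dx":0,"dy":-0.05,"dz":0,"rx":0,"ry":0,"rz":0,"gripper":-1},{"dx":0,"dy":-0.05,"dz":0,"rx":0,"ry":0,"rz":0,"gripper":-1},{"dx":0,"dy":0,"dz":0,"rx":0,"ry":0,"rz":0,"gripper":-1}]'
```

```text
time_s: 3.65
position: [0.4829, 0.2068, 0.2339]
eef_rot: [[-0.996, 0.085, -0.0], [0.085, 0.996, -0.0], [0.0, -0.0, -1.0]]
contact_force: [-2.6, -1.9, 9.2]
gripper_width: 0.0295
gripper_force: 22.8
```

```bash
python3 -m handwheel '[{"dx":0,"dy":-0.04,"dz":0,"rx":0,"ry":0,"rz":0,"gripper":-1},{"dx":0,"dy":-0.04,"dz":0,"rx":0,"ry":0,"rz":0,"gripper":-1},{"dx":0,"dy":0,"dz":0,"rx":0,"ry":0,"rz":0,"gripper":-1}]';  python3 -m handwheel '[{"dx":0,"dy":-0.03,"dz":0,"rx":0,"ry":0,"rz":0,"gripper":-1},{"dx":0,"dy":0,"dz":0,"rx":0,"ry":0,"rz":0,"gripper":-1}]'
```

```text
time_s: 3.95
position: [0.4816, 0.1913, 0.2339]
eef_rot: [[-0.996, 0.084, 0.0], [0.084, 0.996, -0.0], [-0.0, -0.0, -1.0]]
contact_force: [-2.6, -2.0, 8.9]
gripper_width: 0.0297
gripper_force: 22.8
time_s: 4.15
position: [0.4812, 0.1859, 0.2338]
eef_rot: [[-0.996, 0.084, 0.0], [0.084, 0.996, 0.0], [-0.0, 0.0, -1.0]]
contact_force: [-2.6, 0.6, 8.5]
gripper_width: 0.0295
gripper_force: 22.7
```

```bash
for i in 1; do python3 -m handwheel '[{"dx":0,"dy":-0.03,"dz":0,"rx":0,"ry":0,"rz":0,"gripper":-1},{"dx":0,"dy":0,"dz":0,"rx":0,"ry":0,"rz":0,"gripper":-1}]';  python3 -m handwheel '[{"dx":0,"dy":-0.03,"dz":0,"rx":0,"ry":0,"rz":0,"gripper":-1},{"dx":0,"dy":0,"dz":0,"rx":0,"ry":0,"rz":0,"gripper":-1}]'; done
```

```text
time_s: 4.35
position: [0.4806, 0.18, 0.2338]
eef_rot: [[-0.996, 0.084, 0.0], [0.084, 0.996, 0.0], [-0.0, 0.0, -1.0]]
contact_force: [-2.4, 0.2, 7.4]
gripper_width: 0.0294
gripper_force: 22.7
time_s: 4.55
position: [0.4804, 0.1769, 0.2339]
eef_rot: [[-0.997, 0.082, 0.002], [0.082, 0.997, 0.004], [-0.001, 0.004, -1.0]]
contact_force: [0.5, 9.4, 3.1]
gripper_width: 0.0295
gripper_force: 23.0
```

```bash
python3 -m handwheel '[{"dx":0,"dy":-0.03,"dz":0,"rx":0,"ry":0,"rz":0,"gripper":-1},{"dx":0,"dy":0,"dz":0,"rx":0,"ry":0,"rz":0,"gripper":-1}]'
```

```text
time_s: 4.75
position: [0.4806, 0.1769, 0.2339]
eef_rot: [[-0.997, 0.078, 0.005], [0.078, 0.997, 0.011], [-0.004, 0.011, -1.0]]
contact_force: [5.6, 25.2, -7.0]
gripper_width: 0.0296
gripper_force: 28.3
```

That's the stop: force rose to 25 N with no motion, after 72 mm of travel. Relax the push, open and lift.

```bash
python3 -m handwheel '[{"dx":0,"dy":0.035,"dz":0,"rx":0,"ry":0,"rz":0,"gripper":-1},{"dx":0,"dy":0,"dz":0,"rx":0,"ry":0,"rz":0,"gripper":1},{"dx":0,"dy":0,"dz":0,"rx":0,"ry":0,"rz":0,"gripper":1},{"dx":0,"dy":0,"dz":0,"rx":0,"ry":0,"rz":0,"gripper":1},{"dx":0,"dy":0,"dz":0,"rx":0,"ry":0,"rz":0,"gripper":1},{"dx":0,"dy":0,"dz":0,"rx":0,"ry":0,"rz":0,"gripper":1},{"dx":0,"dy":0,"dz":-0.2,"rx":0,"ry":0,"rz":0,"gripper":1},{"dx":0,"dy":0,"dz":-0.2,"rx":0,"ry":0,"rz":0,"gripper":1}]'; python3 -m handwheel '[{"dx":0,"dy":0,"dz":-0.2,"rx":0,"ry":0,"rz":-0.063,"gripper":1},{"dx":0,"dy":0,"dz":0,"rx":0,"ry":0,"rz":0,"gripper":1},{"dx":0,"dy":0,"dz":0,"rx":0,"ry":0,"rz":0,"gripper":1}]'
```

```text
time_s: 5.55
position: [0.4794, 0.1754, 0.3133]
eef_rot: [[-0.997, 0.083, -0.003], [0.083, 0.997, -0.002], [0.003, -0.002, -1.0]]
contact_force: [0.8, 0.7, -0.4]
gripper_width: 0.0851
gripper_force: 0.0
time_s: 5.85
position: [0.4806, 0.176, 0.3539]
eef_rot: [[-1.0, 0.018, 0.002], [0.018, 1.0, 0.001], [-0.002, 0.001, -1.0]]
contact_force: [0.6, -0.3, -1.7]
gripper_width: 0.0858
gripper_force: 0.0
```

```bash
python3 -m handwheel '[{"dx":-0.015,"dy":-0.2,"dz":0,"rx":0,"ry":0,"rz":0,"gripper":1},{"dx":-0.015,"dy":-0.2,"dz":0,"rx":0,"ry":0,"rz":0,"gripper":1},{"dx":-0.015,"dy":-0.2,"dz":0,"rx":0,"ry":0,"rz":0,"gripper":1},{"dx":-0.015,"dy":-0.2,"dz":0,"rx":0,"ry":0,"rz":0,"gripper":1},{"dx":-0.015,"dy":-0.2,"dz":0,"rx":0,"ry":0,"rz":0,"gripper":1},{"dx":-0.015,"dy":-0.2,"dz":0,"rx":0,"ry":0,"rz":0,"gripper":1},{"dx":-0.015,"dy":-0.2,"dz":0,"rx":0,"ry":0,"rz":0,"gripper":1},{"dx":-0.015,"dy":-0.2,"dz":0,"rx":0,"ry":0,"rz":0,"gripper":1}]';python3 -m handwheel '[{"dx":-0.015,"dy":-0.2,"dz":0,"rx":0,"ry":0,"rz":0,"gripper":1},{"dx":-0.015,"dy":-0.15,"dz":0,"rx":0,"ry":0,"rz":0,"gripper":1},{"dx":0,"dy":0,"dz":0,"rx":0,"ry":0,"rz":0,"gripper":1},{"dx":0,"dy":0,"dz":0,"rx":0,"ry":0,"rz":0,"gripper":1}]'
```

```text
time_s: 6.65
position: [0.4976, -0.1458, 0.3517]
eef_rot: [[-1.0, 0.018, -0.003], [0.018, 1.0, 0.0], [0.003, 0.0, -1.0]]
contact_force: [0.8, -0.6, 0.7]
gripper_width: 0.0853
gripper_force: 0.0
time_s: 7.05
position: [0.5027, -0.2145, 0.3517]
eef_rot: [[-1.0, 0.019, -0.003], [0.019, 1.0, 0.0], [0.003, 0.0, -1.0]]
contact_force: [0.0, 0.4, -0.1]
gripper_width: 0.0852
gripper_force: 0.0
```

```bash
python3 -m handwheel '[{"dx":0,"dy":0,"dz":0.15,"rx":0,"ry":0,"rz":0,"gripper":1},{"dx":0,"dy":0,"dz":0.15,"rx":0,"ry":0,"rz":0,"gripper":1},{"dx":0,"dy":0,"dz":0.15,"rx":0,"ry":0,"rz":0,"gripper":1},{"dx":0,"dy":0,"dz":0.14,"rx":0,"ry":0,"rz":0,"gripper":1},{"dx":0,"dy":0,"dz":0,"rx":0,"ry":0,"rz":0,"gripper":1}]' 20; python3 -m handwheel '[{"dx":0,"dy":0,"dz":0,"rx":0,"ry":0,"rz":0,"gripper":-1},{"dx":0,"dy":0,"dz":0,"rx":0,"ry":0,"rz":0,"gripper":-1},{"dx":0,"dy":0,"dz":0,"rx":0,"ry":0,"rz":0,"gripper":-1},{"dx":0,"dy":0,"dz":0,"rx":0,"ry":0,"rz":0,"gripper":-1},{"dx":0,"dy":0,"dz":0,"rx":0,"ry":0,"rz":0,"gripper":-1},{"dx":0,"dy":0,"dz":0,"rx":0,"ry":0,"rz":0,"gripper":-1}]' 20
```

```text
time_s: 7.55
position: [0.5011, -0.2113, 0.2313]
eef_rot: [[-1.0, 0.015, -0.008], [0.015, 1.0, 0.003], [0.008, 0.002, -1.0]]
contact_force: [0.4, 0.5, 0.2]
gripper_width: 0.0849
gripper_force: 0.0
time_s: 8.15
position: [0.5042, -0.2147, 0.2365]
eef_rot: [[-1.0, 0.017, 0.002], [0.017, 1.0, -0.0], [-0.002, -0.0, -1.0]]
contact_force: [-1.6, 0.5, 4.8]
gripper_width: 0.0297
gripper_force: 23.2
```

Gripped at 29.7 mm. Now slide B along +y.

```bash
python3 -m handwheel '[{"dx":0,"dy":0.05,"dz":0,"rx":0,"ry":0,"rz":0,"gripper":-1},{"dx":0,"dy":0.05,"dz":0,"rx":0,"ry":0,"rz":0,"gripper":-1},{"dx":0,"dy":0.05,"dz":0,"rx":0,"ry":0,"rz":0,"gripper":-1},{"dx":0,"dy":0.05,"dz":0,"rx":0,"ry":0,"rz":0,"gripper":-1},{"dx":0,"dy":0,"dz":0,"rx":0,"ry":0,"rz":0,"gripper":-1}]';  python3 -m handwheel '[{"dx":0,"dy":0.03,"dz":0,"rx":0,"ry":0,"rz":0,"gripper":-1},{"dx":0,"dy":0.03,"dz":0,"rx":0,"ry":0,"rz":0,"gripper":-1},{"dx":0,"dy":0,"dz":0,"rx":0,"ry":0,"rz":0,"gripper":-1}]'
```

```text
time_s: 8.65
position: [0.5047, -0.1734, 0.2365]
eef_rot: [[-1.0, 0.016, 0.001], [0.016, 1.0, 0.001], [-0.001, 0.001, -1.0]]
contact_force: [-2.7, 1.7, 9.7]
gripper_width: 0.0297
gripper_force: 23.7
time_s: 8.95
position: [0.5049, -0.1622, 0.2365]
eef_rot: [[-1.0, 0.017, 0.001], [0.017, 1.0, 0.0], [-0.001, 0.0, -1.0]]
contact_force: [-1.7, -0.4, 8.7]
gripper_width: 0.03
gripper_force: 23.6
```

```bash
python3 -m handwheel '[{"dx":0,"dy":0.03,"dz":0,"rx":0,"ry":0,"rz":0,"gripper":-1},{"dx":0,"dy":0,"dz":0,"rx":0,"ry":0,"rz":0,"gripper":-1}]';  python3 -m handwheel '[{"dx":0,"dy":0.03,"dz":0,"rx":0,"ry":0,"rz":0,"gripper":-1},{"dx":0,"dy":0,"dz":0,"rx":0,"ry":0,"rz":0,"gripper":-1}]'
```

```text
time_s: 9.15
position: [0.505, -0.1563, 0.2365]
eef_rot: [[-1.0, 0.017, 0.001], [0.017, 1.0, -0.0], [-0.001, -0.0, -1.0]]
contact_force: [-2.5, -0.8, 9.5]
gripper_width: 0.0299
gripper_force: 23.6
time_s: 9.35
position: [0.505, -0.1504, 0.2365]
eef_rot: [[-1.0, 0.017, 0.001], [0.017, 1.0, -0.0], [-0.001, -0.0, -1.0]]
contact_force: [-3.3, -0.3, 9.2]
gripper_width: 0.0295
gripper_force: 23.6
```

```bash
python3 -m handwheel '[{"dx":0,"dy":0.03,"dz":0,"rx":0,"ry":0,"rz":0,"gripper":-1},{"dx":0,"dy":0,"dz":0,"rx":0,"ry":0,"rz":0,"gripper":-1}]'
```

```text
time_s: 9.55
position: [0.5051, -0.1448, 0.2365]
eef_rot: [[-1.0, 0.017, 0.001], [0.017, 1.0, -0.001], [-0.001, -0.001, -1.0]]
contact_force: [-2.6, -2.7, 8.7]
gripper_width: 0.0295
gripper_force: 23.5
```

```bash
python3 -m handwheel '[{"dx":0,"dy":0.03,"dz":0,"rx":0,"ry":0,"rz":0,"gripper":-1},{"dx":0,"dy":0,"dz":0,"rx":0,"ry":0,"rz":0,"gripper":-1}]'
```

```text
time_s: 9.75
position: [0.5052, -0.1448, 0.2365]
eef_rot: [[-1.0, 0.022, 0.004], [0.022, 1.0, -0.008], [-0.004, -0.008, -1.0]]
contact_force: [2.1, -19.4, 0.2]
gripper_width: 0.0298
gripper_force: 25.6
```

At the stop: −19 N with no motion, after 70 mm of travel. Release, retreat and look.

```bash
python3 -m handwheel '[{"dx":0,"dy":-0.025,"dz":0,"rx":0,"ry":0,"rz":0,"gripper":-1},{"dx":0,"dy":0,"dz":0,"rx":0,"ry":0,"rz":0,"gripper":1},{"dx":0,"dy":0,"dz":0,"rx":0,"ry":0,"rz":0,"gripper":1},{"dx":0,"dy":0,"dz":0,"rx":0,"ry":0,"rz":0,"gripper":1},{"dx":0,"dy":0,"dz":0,"rx":0,"ry":0,"rz":0,"gripper":1},{"dx":0,"dy":0,"dz":0,"rx":0,"ry":0,"rz":0,"gripper":1},{"dx":0,"dy":0,"dz":-0.2,"rx":0,"ry":0,"rz":0,"gripper":1},{"dx":0,"dy":0,"dz":-0.2,"rx":0,"ry":0,"rz":0,"gripper":1}]'; python3 -m handwheel '[{"dx":0,"dy":0,"dz":-0.2,"rx":0,"ry":0,"rz":0,"gripper":1},{"dx":0,"dy":0,"dz":-0.2,"rx":0,"ry":0,"rz":0,"gripper":1},{"dx":0,"dy":0,"dz":0,"rx":0,"ry":0,"rz":0,"gripper":1},{"dx":0,"dy":0,"dz":0,"rx":0,"ry":0,"rz":0,"gripper":1},{"dx":0,"dy":0,"dz":0,"rx":0,"ry":0,"rz":0,"gripper":1}]'
python3 - <<'E'
from rig import arm
import cv2
cv2.imwrite("pics/s2.png",arm.get_image("side")["img"][:,:,::-1])
E
```

```text
time_s: 10.55
position: [0.5038, -0.1432, 0.3153]
eef_rot: [[-1.0, 0.017, -0.003], [0.017, 1.0, -0.0], [0.003, -0.0, -1.0]]
contact_force: [0.7, -0.0, -0.4]
gripper_width: 0.0856
gripper_force: 0.0
time_s: 11.05
position: [0.5041, -0.1431, 0.3941]
eef_rot: [[-1.0, 0.017, -0.002], [0.017, 1.0, 0.0], [0.002, 0.0, -1.0]]
contact_force: [-0.0, -1.0, -0.0]
gripper_width: 0.0852
gripper_force: 0.0
```

View pics/s2.png

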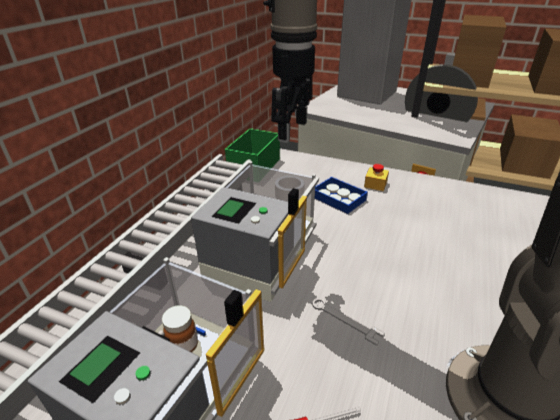

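Guard A, tab at (234,308), now covers the jar bay. Guard B, tab at (293,200), stands in front of its grey box. The arm is clear of everything.

```bash
python3 -c "
from rig import arm
print(arm.finish_job())"
```

```text
the job is handed in; nothing more can be done
None
```

I slid the jar station's guard shut and the empty station's guard open, each until it hit its stop, then lifted the arm clear and handed the job in at about 11 s; no verdict came back.

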